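# Find the high spot of a cup sealer's eccentric spindle

## Task

Lower the dial gauge by its grip post until its sprung plunger rests on the brass eccentric and is pushed in by about 7 mm. Then turn the spindle in its V-blocks by its crank handle, keeping the plunger on the brass, find the place where the gauge reads highest, and leave the spindle standing there (as near to the peak as the dial shows), seated in the V-blocks and let go. Be gentle: do not lift the spindle out of its V-blocks or force it down into them, never run the plunger to the end of its travel, and leave the jug, the bottle and the wrench alone.

Things in the scene. Friction and masses are not known exactly. Their poses are not given: they have to be found in the camera images.
- fixture: Steel fixture fixed to the bench: base plate 15 mm thick, x -60 to 115, y -52 to 52 mm. Origin on the bench straight under the spindle's middle and the gauge's axis; z up; y along the spindle towards the crank; x across, towards the gauge's round column (20 mm thick, at x 86 mm, top 160 mm above the bench). It stands turned about z.
- v_blocks (a point): Point midway between the two V-blocks, on the seated spindle's axis, 60 mm above the bench. The V-blocks stand at fixture y -40 and +40 mm, each 24 mm wide, x -34 to 34, tops 64 mm above the bench.
- spindle: Loose balanced spindle, 0.7 to 1.1 kg; friction holds it at any angle. Shaft 24 mm thick, 108 long; pulley 60 mm across at the -y end; crank arm (y 54 to 62 mm, 20 wide, reaching 42 mm from the axis) at the +y end. Origin mid-axis; y along the axis to the crank, z from axis to crank pin. At the start the crank leans about 1.1 rad from upright to the fixture's -x.
- brass (a point): Mid-axis of the spindle, in the brass disc (40 mm across, 16 wide) fast on it with its centre 6 mm off the axis: its top is 74 to 86 mm above the bench as it turns. Which way it sticks out is unknown; the high spot comes up at a crank lean between 0.5 rad to the fixture's -x and 1.0 rad to +x. No need to lean the crank beyond 1.2 rad.
- crank_pin (a point): Middle of the crank handle: a black plastic sleeve, 13 mm thick, 40 mm long, that spins freely on a pin parallel to the spindle, 35 mm off its axis. It reaches from 66 to 106 mm from the spindle's middle, this point is at 86 mm.
- carriage (a joint): How far the gauge's carriage is slid down its column, m: 0 top to 0.060 bottom. It is stiff (about 7 N of rubbing, 3 N of weight) and stays where it is left. At 0 the hanging plunger's foot is 115 mm above the bench.
- carriage_grip (a point): On the axis of the carriage's upright grip post, 13 mm below its top: round steel, 16 mm thick, 40 mm tall, 55 mm from the gauge's axis towards the column; its foot, on the carriage arm, is 27 mm below this point. Take it from above, fingers closing along the fixture's y.
- plunger: Sprung steel plunger under the gauge: flat round foot 18 mm across, 4 mm thick, on an 8 mm stem. Spring 0.7 N at rest plus 0.12 N per mm pushed in; travel 24 mm. Origin as point plunger_tip.
- plunger_tip (a point): Centre of the underside of the plunger's foot. On the brass its height is that of the disc's top: 86 mm above the bench at the high spot.
- needle (a joint): Needle of the gauge's white dial (66 mm across, facing up), rad: turns clockwise seen from above, 0.25 rad per mm the plunger is pushed in, 0 with the plunger hanging free (needle towards the column, fixture +x), 6 at the end of travel. The scale has 25 marks, one per mm.
- jug: Bystander: white plastic jug, 90 mm across, 120 mm tall, origin under its middle.
- syrup: Bystander: amber bottle, 64 mm across, 150 mm tall, origin under its middle.
- wrench: Bystander: wrench 150 mm long lying flat on the bench.
There are look-alikes about, which are no part of the job. Leave any blue or green look-alike of the spindle alone.

How it is judged (in metres and radians):
On the way, in this order (a step that is already met when the one before it is completed fails the run):
1. the plunger is lowered onto the brass and pushed in by 4.5 to 10 mm (needle 1.12 to 2.5 rad) (contact force between spindle and plunger above 0.3 N and value of joint needle between 1.125 and 2.5 rad and contact force between the fingers and spindle below 0.1 N), for 0.3 s.
2. under the loaded plunger the spindle is turned so that its high spot comes under the foot (contact force between spindle and plunger above 0.3 N and z of plunger_tip in the frame of fixture above 0.0855 m), for 0.1 s.
At the end, for the whole second after the job is handed in: The spindle rests in the V-blocks (axis 57.5 to 62 mm above the bench, in line within 0.04 rad), at rest, the plunger pressed on the brass with its foot 85.5 mm or more above the bench (about 0.3 rad of turn either side of the peak) (all of step 2 and z of spindle in the frame of fixture between 0.0575 and 0.062 m and angle between the y axis of spindle and the y axis of fixture, either way round below 0.04 rad and angular speed of spindle below 0.05 rad/s and linear speed of spindle below 0.01 m/s); the robot touches nothing.
It fails at once if the plunger is run to the end of its travel (needle beyond 5.7 rad) (value of joint needle above 5.7 rad).
It fails at once if the spindle is handled while the plunger hangs free, off the brass (contact force between the fingers and spindle above 0.5 N and value of joint needle below 0.05 rad).
It fails at once if the spindle is lifted out of the V-blocks by more than 4 mm or tipped by more than 0.08 rad (z of spindle in the frame of fixture above 0.064 m or angle between the y axis of spindle and the y axis of fixture, either way round above 0.08 rad).
It fails at once if the spindle is forced into the V-blocks with more than 40 N (contact force between spindle and fixture above 40 N).
It fails at once if a bystander is moved by more than 30 mm (distance of any of jug, syrup, wrench from where it was at the start of the episode above 0.03 m).
It also fails if it takes over 67 s, if anything falls off the work surface, if the arm or the gripper's body presses on something with over 40 N, if the wrist force passes 120 N, or if a joint passes its speed limit or range.

## Robot

A 7-joint arm with a two-finger parallel gripper is mounted at the origin on the work surface. World frame = base frame: x ahead of the robot, y to its left, z up, the work surface at z = 0. Lengths are in m, angles in degrees, forces in N, time in s.
With the tool pointing down it reaches from about 0.4 to 0.85 m from the base axis. Payload 4.5 kg.
Tool frame: the origin (TCP) lies where the fingers leave the gripper's body, on its centre line; the fingertips stand ctrl.tips_ahead ahead of it and the grasp point (between the pads) lies 45 mm ahead of it (ctrl.tips_ahead is the distance from the TCP to the fingertips, in m); x points along the fingers, y is the direction in which the jaws open and shut, and the axes are right-handed (so a half turn about x gives the same grasp; the last joint's range is limited). The gripper opens to 88 mm and grips with 3 to 60 N. Pads are 18 mm wide; open, the fingers measure 123 mm over their backs; the gripper's body (75 mm by 187 mm) begins 45 mm behind the grasp point.
Start: joints at [73.843, 39.483, -11.15, 89.685, 9.013, 51.709, -12.324], TCP at [0.194, -0.594, 0.303] pointing down, gripper open.
Joint ranges: [-172.22, 172.22], [-26.19, 119.32], [-84.43, 86.54], [7.71, 146.69], [-57.33, 237.33], [2.42, 119.75], [-152.13, 152.13]. Speed limits (degrees/s): [147.25, 147.25, 180, 180, 180, 180, 180].

## Interface

Orientations are given as a 3x3 rotation matrix whose columns are the frame's x, y, z axes.
In Python, from station import ctrl gives the robot as it stands. The module is installed in compiled form; this text tells all that it offers.
- The arm moves only by the tool apply_moves, never from a script. Its argument "steps" is a list of rows, each a list of 7 numbers: the shift along the tool's x, y, z in m, then the turn, a rotation vector about the tool's x, y, z in rad, then the opening, from 0 (shut) to 1 (fully open). A call has 1 to 20 rows; each row is the pose to reach, as a shift and turn from the pose commanded when the call began, along the tool's axes at that moment; what a row does not reach only later rows make up. A row lasts 1/10 s, in which the tool goes at most 50 mm and 8.59 degrees, less where a joint would pass 70% of its speed; a pose out of reach is approached as far as the arm can. A call with a gripper value outside its range is refused whole. The fingers move at their own pace and stop on an object; "squeeze" is the grip in N (left out, the last holds). Time passes only in rows, so rows that repeat a pose let the fingers close. It gives the time, the measured TCP pose, the force and the opening at its end, in the units of the state.
- ctrl.read_state(): the state, without advancing time (a new reading comes with each control period).
- ctrl.read_camera(name): name is "scene" or "top" or "wrist"; returns (picture, depth): 420x560x3 uint8, red, green, blue; 420x560 float32, m along the optical axis (not along the pixel's ray), 0 where there is no reading.
- ctrl.get_calibration(name): a dict with "camera_matrix" (3x3 intrinsics, pixels), "dist_coeffs" ([k1, k2, p1, p2, k3] as OpenCV has them; the pictures are not rectified), "xyz" and "orientation" of the camera in the world. Camera axes: x right, y down, z forward; pixel columns grow to the right and rows downward; lengths in m; the calibration is good to about 2 mm. A picture is of the moment at which its call begins: read the wrist's pose just before it. get_calibration takes no time and is no camera call; for the wrist camera it gives the pose at the moment of the call.
- ctrl.job_done(): hands the job in, once; it reports no verdict.
Trained networks look in the newest picture that a camera, given by its name, has taken for a name from the list of things; names that differ only in an ending like _2 or _b are one class to them, and where a whole thing is asked for, a point or a joint stands for the part that bears it (a point fixed in the world has none). Each returns a list of dicts, best first, with "confidence" (0 to 1); they miss things now and then, are a little off and sometimes report something else, mostly with a low value. They report only what shows in the picture. A call takes as long as a camera call. They do not tell look-alikes from the thing itself.
- ctrl.look_for(camera, thing): "bbox" ([left, top, right, bottom] in pixels, round what is visible of it).
The state is a dict: "t": time; "joint_positions": joint angles; "qvel": joint speeds; "joint_efforts": joint torques, N m; "eef_pos": TCP position; "orientation": TCP orientation; "force": force on the tool from outside, world axes, zero at the start; "moment": the same for the moment, N m; "grip_width": finger opening in m.
Only numpy, scipy, OpenCV 4.12 (cv2) and the standard library are available. Lean on these libraries where they do the work, as an engineer would, in place of code of your own. Each camera call takes 0.05 s, during which the arm holds its last target.

## Working session

There is one attempt and no reset: what is moved stays moved. The work goes in short steps, Python scripts to look and compute and a tool call to move; the robot and the scene stay as the last step left them, time stands still between calls to the robot, and variables do not carry over. Pictures are saved under pics/ and viewed, and the job is handed in when it is done.

Besides the shell and the picture viewer there is one more tool, called after "Emit:" by a JSON object that holds its "op" and its "data", one argument or row to a line. apply_moves: Moves the arm, as the interface text tells. Its arguments: {"type":"object","properties":{"steps":{"type":"array","items":{"type":"array","items":{"type":"number"}}},"squeeze":{"type":"number"}},"required":["steps"]}

```bash
mkdir -p pics; cat > h.py <<'E'
import numpy as np, cv2
from station import ctrl
def snap(n,tag):
    p,d=ctrl.read_camera(n); c=ctrl.get_calibration(n)
    cv2.imwrite(f'pics/{tag}.png',p[:,:,::-1]); np.savez(f'pics/{tag}.npz',p=p,d=d,K=c['camera_matrix'],D=c['dist_coeffs'],t=c['xyz'],R=c['orientation'])
    return p,d,c
def load(tag):
    z=np.load(f'pics/{tag}.npz'); return z
def world(z,u,v,depth=None):
    u=np.atleast_1d(u).astype(float);v=np.atleast_1d(v).astype(float)
    n=cv2.undistortPoints(np.stack([u,v],1)[:,None],z['K'],z['D'])[:,0]
    d=z['d'][v.astype(int),u.astype(int)] if depth is None else depth
    P=np.c_[n,np.ones(len(n))]*np.reshape(d,(-1,1))
    return P@z['R'].T+z['t']
def ray_z(z,u,v,h):
    n=cv2.undistortPoints(np.array([[[u,v]]],float),z['K'],z['D'])[0,0]
    r=z['R']@np.r_[n,1]; return z['t']+r*(h-z['t'][2])/r[2]
def proj(z,P):
    R=z['R'];rv,_=cv2.Rodrigues(R.T);return cv2.projectPoints(np.atleast_2d(P).astype(float),rv,-R.T@z['t'],z['K'],z['D'])[0][:,0]
E
python3 - <<'E'
from h import *
s=ctrl.read_state();print(s['t'],s['eef_pos'],s['orientation'],ctrl.tips_ahead,s['grip_width'])
for n in ['scene','top','wrist']:
    p,d,c=snap(n,n+'0');print(n,c['xyz'],c['orientation'][:,2])
    for t in ['fixture','spindle','carriage','jug','syrup','wrench','brass','crank_pin','carriage_grip','needle','plunger']:
        print(t,[(r['confidence'].__round__(2),[int(x) for x in r['bbox']]) for r in ctrl.look_for(n,t)][:3]) if n!='wrist' else 0
E
```

```text
0.0 [ 0.19392669 -0.59361223  0.30192835] [[-6.96672410e-04  3.10741789e-01 -9.50494111e-01]
 [ 1.67684877e-03 -9.50492642e-01 -3.10742538e-01]
 [-9.99998351e-01 -1.81032064e-03  1.41115013e-04]] 0.064 0.08831741904778466
scene [ 1.06317504 -0.49815251  0.7724036 ] [-0.56537151  0.50202847 -0.6544635 ]
fixture [(0.63, [257, 209, 327, 320]), (0.47, [265, 206, 317, 271])]
spindle [(0.78, [254, 174, 327, 212]), (0.69, [161, 307, 212, 418]), (0.59, [96, 206, 178, 240])]
carriage [(0.8, [265, 205, 315, 270])]
jug [(0.64, [148, 223, 208, 300])]
syrup [(0.64, [285, 291, 322, 361])]
wrench [(0.56, [352, 225, 391, 272])]
brass [(0.85, [162, 311, 211, 415]), (0.84, [246, 216, 318, 276]), (0.77, [251, 172, 328, 212])]
crank_pin [(0.93, [242, 222, 318, 275]), (0.84, [94, 205, 176, 240]), (0.75, [251, 171, 325, 209])]
carriage_grip [(0.81, [263, 209, 317, 267])]
needle []
plunger []
top [0.34672517 0.00977587 1.07202989] [ 0.17286066  0.00218523 -0.98494386]
fixture [(0.58, [268, 120, 337, 224])]
spindle [(0.85, [179, 228, 248, 309]), (0.78, [401, 123, 463, 195]), (0.63, [348, 301, 434, 373])]
carriage [(0.72, [286, 122, 329, 192])]
jug [(0.8, [354, 213, 426, 269])]
syrup [(0.65, [332, 83, 367, 127])]
wrench [(0.6, [189, 119, 231, 185])]
brass [(0.83, [186, 228, 248, 308]), (0.78, [348, 305, 435, 370]), (0.69, [395, 126, 461, 195])]
crank_pin [(0.87, [187, 231, 247, 312]), (0.72, [249, 160, 343, 205]), (0.69, [398, 120, 464, 197])]
carriage_grip [(0.94, [290, 123, 332, 196])]
needle []
plunger []
wrist [ 0.27368988 -0.56889501  0.38364675] [-0.30521717 -0.09972393 -0.94704679]
```

View pics/scene0.png

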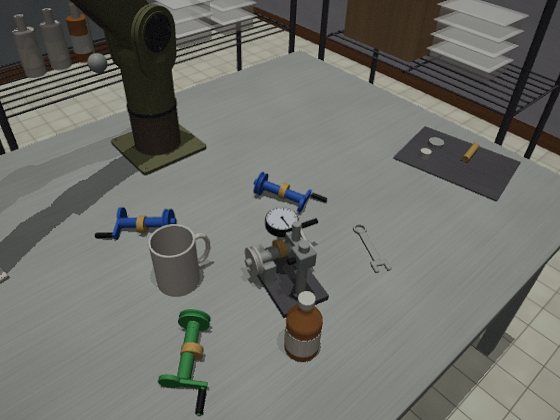

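View pics/top0.png

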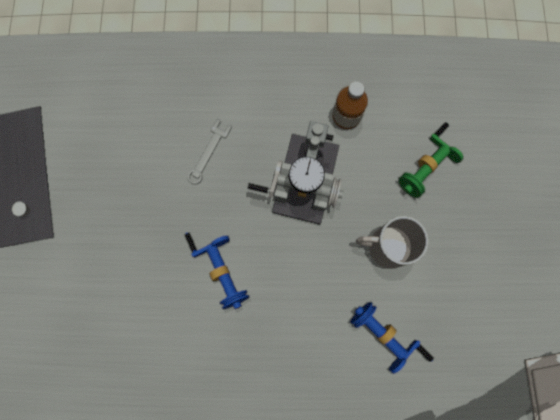

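```bash
python3 - <<'E'
import cv2
a=cv2.imread('pics/scene0.png')[165:335,220:400];cv2.imwrite('pics/c1.png',cv2.resize(a,None,fx=3.4,fy=3.4,interpolation=2))
a=cv2.imread('pics/top0.png')[100:240,230:380];cv2.imwrite('pics/c2.png',cv2.resize(a,None,fx=4,fy=4,interpolation=2))
E
```

```text
(no output)
```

View pics/c1.png

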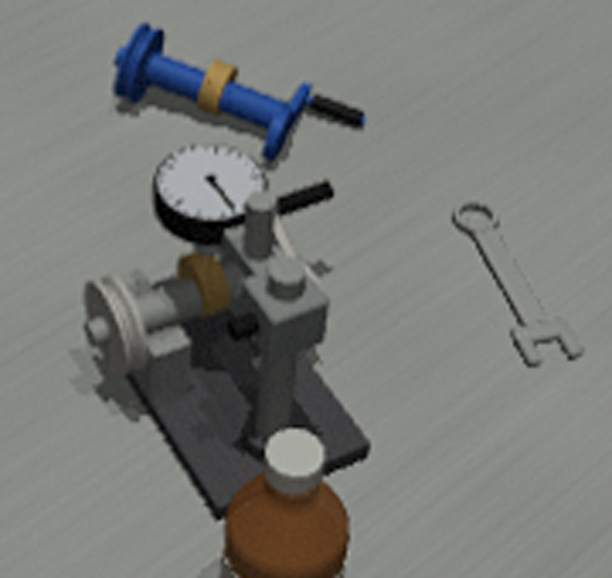

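View pics/c2.png

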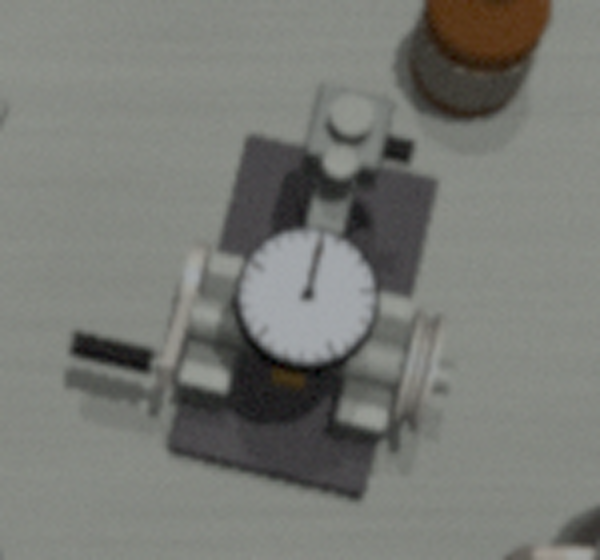

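The real spindle is the grey one in the fixture (top picture, about 305,185). The look-alikes are blue ones at (218,270) and (388,335) and a green one at (430,165). The crank is on the image left, with its handle at (258,188). The column is up-image, with the post top at about (315,140).

```bash
cat >> h.py <<'E'
E
python3 - <<'E'
from h import *
from scipy.optimize import least_squares
z=load('top0')
px=[(292.5,134),(339,145),(320,224.2),(273,211.7)]
W=np.array([ray_z(z,u,v,.015)[:2] for u,v in px]);print(W)
F=np.array([(.115,.052),(.115,-.052),(-.06,-.052),(-.06,.052)])
def T(p,F): c,s=np.cos(p[2]),np.sin(p[2]);return F@np.array([[c,s],[-s,c]])+p[:2]
r=least_squares(lambda p:(T(p,F)-W).ravel(),[.5,0,0]);print(r.x,np.degrees(r.x[2]),r.fun.reshape(-1,2)*1e3)
# dial rim center (in crop: ~ (308,297)/4)
for u,v in [(307,174)]: print('dial',world(z,u,v))
for u,v in [(230+350/4,100+115/4),(230+340/4,100+160/4)]: print('tops',world(z,u,v))
print('handle',world(z,[258,252,265],[188,187,189]))
E
```

```text
[[ 0.7017268  -0.0194249 ]
 [ 0.67897529 -0.11762626]
 [ 0.50969668 -0.077066  ]
 [ 0.53442123  0.01941819]]
[ 0.57945191 -0.04230903 -0.23359931] -13.384254430217107 [[ 1.63864585  1.08326689]
 [ 0.31617712 -1.89068945]
 [-0.65212632 -1.94184896]
 [-1.30269665  2.74927152]]
dial [[ 0.57908425 -0.04216498  0.15650962]]
tops [[ 0.66405134 -0.06114726  0.15924487]]
tops [[ 0.63324879 -0.05445232  0.18759828]]
handle [[0.56859134 0.04850053 0.08294163]
 [0.57149386 0.06040595 0.07824453]
 [0.56741068 0.0349829  0.08010213]]
```

```bash
cat >> h.py <<'E'
from scipy.spatial.transform import Rotation as Ro
O=np.array([.5793,-.0422,0]); TH=np.radians(-13)
RF=Ro.from_euler('z',TH).as_matrix()
fx,fy,fz=RF.T
def f2w(p): return O+RF@np.array(p,float)
def w2f(p): return (np.array(p,float)-O)@RF
def delta(pos,R):
    s=ctrl.read_state();Rc=s['orientation']
    return np.round(np.r_[Rc.T@(np.array(pos)-s['eef_pos']),Ro.from_matrix(Rc.T@R).as_rotvec()],4)
R_grip=np.c_[-fz,fy,fx]; R_crank=np.c_[-fz,fx,-fy]
E
python3 - <<'E'
from h import *
print(delta([.6331,-.0545,.30],R_grip))
z=load('top0');print('bottle',w2f(world(z,350,100)[0]),w2f(world(z,356,90)[0]),'jug',w2f(world(z,395,240)[0]))
print(ctrl.get_calibration('wrist')['camera_matrix'],ctrl.read_state()['t'])
E
```

```text
[ 2.7000e-03 -3.7660e-01 -5.8490e-01 -2.5989e+00  1.0000e-04 -0.0000e+00]
bottle [ 0.1738556  -0.04763248  0.11867926] [ 0.18158563 -0.05283967  0.15274859] jug [-0.05411659 -0.20802808  0.00749259]
[[307.86421212   0.         278.85043566]
 [  0.         307.86421212 209.49344925]
 [  0.           0.           1.        ]] 1.25
```

Emit:
{"op": "apply_moves", "data": {
  "steps": [
    [0.003, -0.3766, -0.585, -2.6, 0, 0, 0.7],
    [0.003, -0.3766, -0.585, -2.6, 0, 0, 0.7],
    [0.003, -0.3766, -0.585, -2.6, 0, 0, 0.7],
    [0.003, -0.3766, -0.585, -2.6, 0, 0, 0.7],
    [0.003, -0.3766, -0.585, -2.6, 0, 0, 0.7],
    [0.003, -0.3766, -0.585, -2.6, 0, 0, 0.7],
    [0.003, -0.3766, -0.585, -2.6, 0, 0, 0.7],
    [0.003, -0.3766, -0.585, -2.6, 0, 0, 0.7],
    [0.003, -0.3766, -0.585, -2.6, 0, 0, 0.7],
    [0.003, -0.3766, -0.585, -2.6, 0, 0, 0.7],
    [0.003, -0.3766, -0.585, -2.6, 0, 0, 0.7],
    [0.003, -0.3766, -0.585, -2.6, 0, 0, 0.7],
    [0.003, -0.3766, -0.585, -2.6, 0, 0, 0.7],
    [0.003, -0.3766, -0.585, -2.6, 0, 0, 0.7],
    [0.003, -0.3766, -0.585, -2.6, 0, 0, 0.7],
    [0.003, -0.3766, -0.585, -2.6, 0, 0, 0.7],
    [0.003, -0.3766, -0.585, -2.6, 0, 0, 0.7],
    [0.003, -0.3766, -0.585, -2.6, 0, 0, 0.7],
    [0.003, -0.3766, -0.585, -2.6, 0, 0, 0.7],
    [0.003, -0.3766, -0.585, -2.6, 0, 0, 0.7]
  ]
}}

```text
t: 3.25
eef_pos: [0.6332, -0.0546, 0.2996]
orientation: [[-0.0, 0.225, 0.974], [-0.0, 0.974, -0.225], [-1.0, -0.0, -0.0]]
force: [-0.0, 0.1, -0.9]
grip_width: 0.0613
```

```bash
python3 - <<'E'
from h import *
snap('wrist','w1')
s=ctrl.read_state();print(s['t'],s['eef_pos'],s['joint_positions'])
print(delta([.6331,-.0545,.2196],R_grip))
E
```

```text
3.3 [ 0.63324286 -0.05455244  0.29973564] [ 25.17375721  47.00591039 -48.27275786  86.83442118  37.65852568
  63.36133407  45.66618914]
[ 0.0801  0.     -0.0002 -0.0003  0.0001  0.0002]
```

View pics/w1.png

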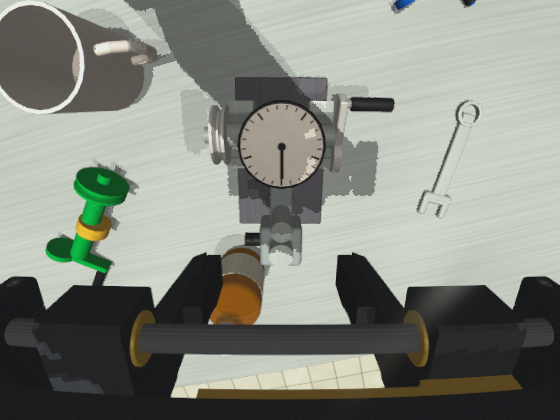

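The wrist view shows the dial centred at about (281,147), the needle pointing at the column (0), and the post and column head at (281,240) between the fingers. The bottle is clear to the left, at (235,290).

```bash
python3 - <<'E'
from h import *
z=load('w1')
P=world(z,*np.meshgrid(np.arange(200,360),np.arange(90,280))[0:2][0:0]) if 0 else None
U,V=np.meshgrid(np.arange(225,345),np.arange(90,285));u,v=U.ravel(),V.ravel()
W=world(z,u,v);F=np.array([w2f(p) for p in W])
for lo,hi in [(.15,.158),(.158,.165),(.18,.195)]:
    m=(F[:,2]>lo)&(F[:,2]<hi);print(lo,hi,m.sum(),F[m].mean(0) if m.any() else 0,F[m].min(0),F[m].max(0))
c=cv2.imread('pics/w1.png')[180:290,220:345];cv2.imwrite('pics/c3.png',cv2.resize(c,None,fx=5,fy=5,interpolation=2))
E
```

```text
0.15 0.158 5958 [0.00090171 0.00090413 0.15156242] [-0.03242967 -0.03115295  0.15000315] [0.09307028 0.032866   0.15797802]
0.158 0.165 487 [0.08118786 0.00024625 0.15927291] [ 0.0468721  -0.00952564  0.15800929] [0.09630398 0.00977346 0.16467617]
0.18 0.195 402 [0.05424422 0.00043089 0.18359599] [ 0.04707031 -0.00696605  0.18003904] [0.06294255 0.00846994 0.18561997]
```

View pics/c3.png

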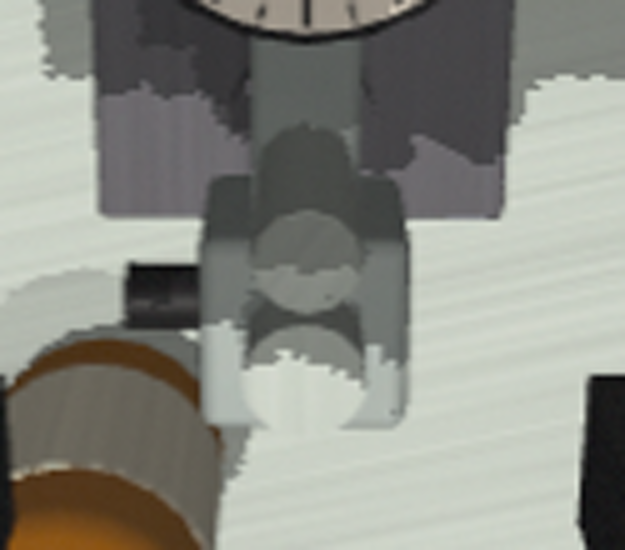

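Emit:
{"op": "apply_moves", "data": {
  "steps": [
    [0.04, 0, 0, 0, 0, 0, 0.7],
    [0.07, 0, 0, 0, 0, 0, 0.7],
    [0.083, 0, 0, 0, 0, 0, 0.7],
    [0.083, 0, 0, 0, 0, 0, 0.7],
    [0.083, 0, 0, 0, 0, 0, 0.1],
    [0.083, 0, 0, 0, 0, 0, 0],
    [0.083, 0, 0, 0, 0, 0, 0],
    [0.083, 0, 0, 0, 0, 0, 0],
    [0.083, 0, 0, 0, 0, 0, 0],
    [0.083, 0, 0, 0, 0, 0, 0]
  ],
  "squeeze": 35
}}

```text
t: 4.3
eef_pos: [0.6336, -0.0535, 0.2171]
orientation: [[0.001, 0.224, 0.975], [0.002, 0.975, -0.224], [-1.0, 0.002, 0.001]]
force: [1.2, 6.5, -2.5]
grip_width: 0.0159
```

```bash
python3 - <<'E'
from h import *
snap('wrist','w2')
s=ctrl.read_state();print(s['t'],s['eef_pos'],s['force'],s['grip_width'])
E
```

```text
4.35 [ 0.63359928 -0.05331495  0.21704793] [0.93045196 2.24496377 0.63031048] 0.015308834323599627
```

View pics/w2.png

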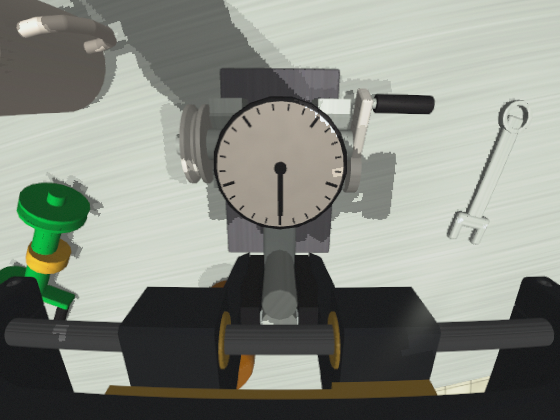

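Emit:
{"op": "apply_moves", "data": {
  "steps": [
    [0.005, 0, 0, 0, 0, 0, 0],
    [0.01, 0, 0, 0, 0, 0, 0],
    [0.015, 0, 0, 0, 0, 0, 0],
    [0.02, 0, 0, 0, 0, 0, 0],
    [0.025, 0, 0, 0, 0, 0, 0],
    [0.03, 0, 0, 0, 0, 0, 0],
    [0.03, 0, 0, 0, 0, 0, 0]
  ]
}}

```text
t: 5.05
eef_pos: [0.6336, -0.0533, 0.187]
orientation: [[0.001, 0.223, 0.975], [0.002, 0.975, -0.223], [-1.0, 0.002, 0.001]]
force: [0.4, 3.4, 1.6]
grip_width: 0.0149
```

```bash
python3 - <<'E'
from h import *
snap('wrist','w3')
s=ctrl.read_state();print(s['t'],s['eef_pos'],s['force'],s['grip_width'])
E
```

```text
5.1 [ 0.63360884 -0.05327968  0.18696936] [0.57385842 3.56854652 1.72298471] 0.014703545826533864
```

View pics/w3.png

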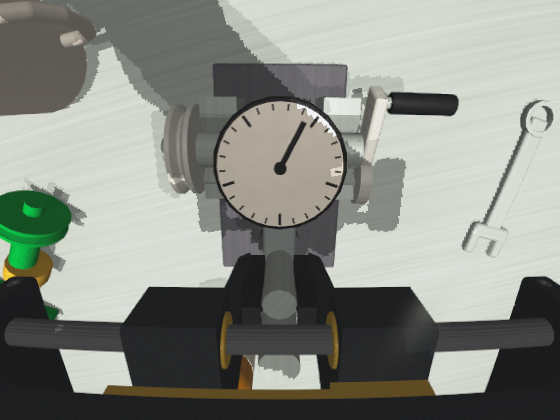

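The needle has passed straight up and now reads about 205° clockwise, which is 3.6 rad or 14 mm. The carriage therefore started partway down. I'll come back up about 7 mm.

Emit:
{"op": "apply_moves", "data": {
  "steps": [
    [-0.003, 0, 0, 0, 0, 0, 0],
    [-0.006, 0, 0, 0, 0, 0, 0],
    [-0.0075, 0, 0, 0, 0, 0, 0],
    [-0.0075, 0, 0, 0, 0, 0, 0],
    [-0.0075, 0, 0, 0, 0, 0, 0]
  ]
}}

```text
t: 5.6
eef_pos: [0.6336, -0.0534, 0.1935]
orientation: [[0.001, 0.223, 0.975], [0.002, 0.975, -0.223], [-1.0, 0.002, 0.0]]
force: [3.1, 4.2, -6.4]
grip_width: 0.0147
```

```bash
cat >> h.py <<'E'
def needle(tag,hub=None):
    """dial plane at hub depth; dark needle; angle clockwise-from-+fx (seen from above)"""
    z=load(tag);p=z['p'];g=p.max(2)
    if hub is None: hub=(280,168)
    hz=world(z,*hub)[0]; 
    hz=ray_z(z,hub[0],hub[1],np.nanmedian(world(z,*np.meshgrid(np.arange(hub[0]-15,hub[0]+15),np.arange(hub[1]-10,hub[1]+10)).copy() if 0 else np.array([[hub[0]+a,hub[1]+b] for a in range(-15,16) for b in range(-15,16)]).T.reshape(2,-1))[:,2]))
    an=np.radians(np.arange(0,360,1)); rs=np.linspace(.007,.021,15)
    best=[]
    for a in an:
        d=np.cos(a)*fx-np.sin(a)*fy
        q=proj(z,hz+rs[:,None]*d); best.append(cv2.remap(g.astype(np.float32),q[:,0].astype(np.float32)[None],q[:,1].astype(np.float32)[None],1).mean())
    b=np.array(best);w=np.clip(np.median(b)*0.8-b,0,None)
    i=b.argmin();k=(np.arange(-12,13)+i);ww=w[k%360]
    return hz,np.radians((ww*k).sum()/ww.sum()),b.min(),np.median(b)
E
python3 - <<'E'
from h import *
for t in ['w2','w3']: print(needle(t))
snap('wrist','w4');print(needle('w4'))
s=ctrl.read_state();print(s['t'],s['eef_pos'],s['force'],s['grip_width'])
E
```

```text
(array([ 0.58003203, -0.0411389 ,  0.15153937]), np.float64(0.000736368938415033), np.float32(29.773699), np.float32(165.42719))
(array([ 0.58003292, -0.04115854,  0.12152554]), np.float64(3.6036215890112238), np.float32(36.148567), np.float32(171.5696))
(array([ 0.58000228, -0.04117011,  0.12795672]), np.float64(2.01744392052673), np.float32(34.12311), np.float32(169.73116))
5.65 [ 0.63357952 -0.05333515  0.19346366] [ 3.06869436  4.71252954 -5.81466799] 0.015057379473581836
```

View pics/w4.png

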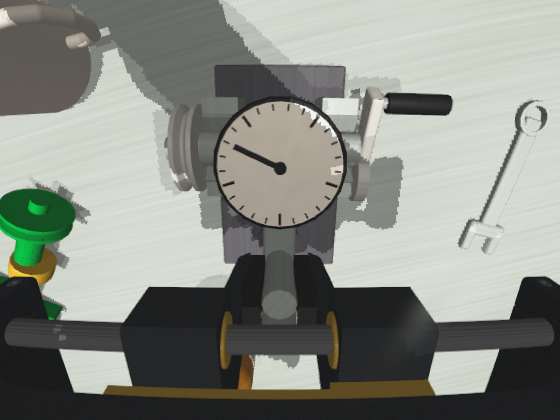

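Emit:
{"op": "apply_moves", "data": {
  "steps": [
    [-0.0012, 0, 0, 0, 0, 0, 0],
    [-0.0012, 0, 0, 0, 0, 0, 0],
    [-0.0012, 0, 0, 0, 0, 0, 0.5],
    [-0.0012, 0, 0, 0, 0, 0, 0.5],
    [-0.0012, 0, 0, 0, 0, 0, 0.5],
    [-0.0012, 0, 0, 0, 0, 0, 0.5],
    [-0.04, 0, 0, 0, 0, 0, 0.5],
    [-0.08, 0, 0, 0, 0, 0, 0.5],
    [-0.08, 0, 0, 0, 0, 0, 0.5]
  ]
}}

```text
t: 6.55
eef_pos: [0.6358, -0.0534, 0.2799]
orientation: [[0.01, 0.224, 0.974], [0.001, 0.974, -0.224], [-1.0, 0.003, 0.009]]
force: [0.4, 0.6, 0.3]
grip_width: 0.0442
```

```bash
python3 - <<'E'
from h import *
snap('wrist','w5')
z=load('w5');print(proj(z,[.58,-.0412,.129]))
print(needle('w5',tuple(int(x) for x in proj(z,[.58,-.0412,.129])[0])))
s=ctrl.read_state();print(s['t'],s['eef_pos'],s['force'],s['grip_width'])
# crank approach: handle at lean -1.1
for lean in [-1.1]:
    p=f2w([.035*np.sin(lean),.090,.060+.035*np.cos(lean)]);print(p);print(delta(p+[0,0,.045+.10],R_crank))
E
```

```text
[[280.1421825  144.02322836]]
(array([ 0.58027689, -0.04135875,  0.12633031]), np.float64(1.9045825094877684), np.float32(44.48177), np.float32(164.63681))
6.6 [ 0.634565   -0.05409359  0.27729149] [-0.80830746  0.32303877  0.2033023 ] 0.04418772940768683
[0.56915279 0.05251004 0.07587586]
[ 0.056   0.0891 -0.088   1.5714  0.0034 -0.0055]
```

View pics/w5.png

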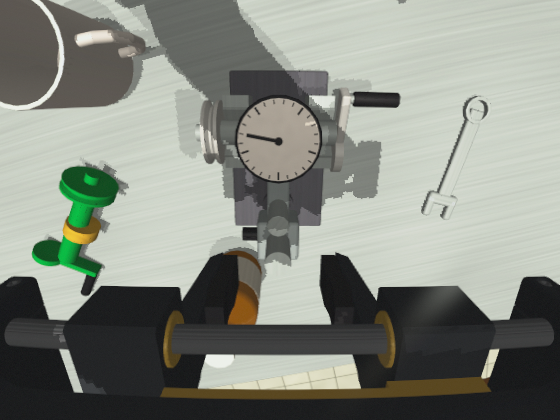

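```bash
sed -i 's/^O=.*/O=np.array([.5800,-.0411,0]); TH=np.radians(-13)/;' h.py; sed -i 's/^O=\(.*\); TH.*/O=\1\nTH=np.radians(-13)/' h.py
python3 - <<'E'
from h import *
for t in ['w1','w4','w2']:
    z=load(t);p=z['p'];u0=370 if t=='w1' else 420
    U,V=np.meshgrid(np.arange(340,460),np.arange(85,125));u,v=U.ravel(),V.ravel()
    W=world(z,u,v);g=p[v,u].max(1)
    F=(W-O)@RF
    m=(g<70)&(F[:,2]>.07)&(F[:,2]<.1)
    print(t,m.sum(),F[m].mean(0),F[m].min(0),F[m].max(0)); A=F[m]; print(np.polyfit(A[:,1],A[:,0],1), np.percentile(A[:,2],95))
p=f2w([.035*np.sin(-1.1),.090,.060+.035*np.cos(-1.1)]);print(p);print(delta(p+[0,0,.045+.08],R_crank))
E
```

```text
w1 539 [-0.03118888  0.08504588  0.07986759] [-0.03696057  0.06547322  0.07125118] [-0.02515714  0.10540676  0.08325787]
[-0.00454586 -0.03080228] 0.0817870779554772
w4 1301 [-0.03105539  0.08467777  0.07968277] [-0.03744993  0.06533003  0.07178963] [-0.02488422  0.10549966  0.08262717]
[ 0.01112936 -0.0319978 ] 0.08162090427139729
w2 1044 [-0.03101446  0.08497272  0.07963432] [-0.03717531  0.06582475  0.07123321] [-0.02488198  0.10554333  0.08298708]
[ 0.00246763 -0.03122415] 0.08158558251026332
[0.56985279 0.05361004 0.07587586]
[ 0.076   0.0903 -0.0877  1.5714  0.0034 -0.0055]
```

Emit:
{"op": "apply_moves", "data": {
  "steps": [
    [0, 0.045, -0.044, 0.15, 0, 0, 0.5],
    [0, 0.09, -0.088, 0.3, 0.003, -0.005, 0.5],
    [0, 0.09, -0.088, 0.45, 0.003, -0.005, 0.5],
    [0, 0.09, -0.088, 0.6, 0.003, -0.005, 0.5],
    [0, 0.09, -0.088, 0.75, 0.003, -0.005, 0.5],
    [0, 0.09, -0.088, 0.9, 0.003, -0.005, 0.5],
    [0, 0.09, -0.088, 1.05, 0.003, -0.005, 0.5],
    [0, 0.09, -0.088, 1.2, 0.003, -0.005, 0.5],
    [0, 0.09, -0.088, 1.35, 0.003, -0.005, 0.5],
    [0, 0.09, -0.088, 1.5, 0.003, -0.005, 0.5],
    [0.03, 0.09, -0.088, 1.571, 0.003, -0.005, 0.5],
    [0.076, 0.09, -0.088, 1.571, 0.003, -0.005, 0.5],
    [0.076, 0.09, -0.088, 1.571, 0.003, -0.005, 0.5],
    [0.076, 0.09, -0.088, 1.571, 0.003, -0.005, 0.5]
  ]
}}

```text
t: 8.0
eef_pos: [0.5669, 0.0528, 0.1977]
orientation: [[-0.008, 0.975, -0.224], [-0.001, -0.224, -0.975], [-1.0, -0.008, 0.003]]
force: [0.7, 0.2, 0.2]
grip_width: 0.0442
```

```bash
python3 - <<'E'
from h import *
for n in ['wrist','top','scene']: snap(n,n+'6')
s=ctrl.read_state();print(s['t'],s['eef_pos'],s['orientation'],s['joint_positions'],s['grip_width'])
p=f2w([.035*np.sin(-1.1),.090,.060+.035*np.cos(-1.1)]);print(delta(p+[0,0,.045],R_crank))
a=load('top6')['p'][110:220,230:380,::-1];b=load('scene6')['p'][180:300,220:370,::-1]
cv2.imwrite('pics/c6.png',np.vstack([cv2.resize(a,(400,293),interpolation=2),cv2.resize(b,(400,300),interpolation=2)]))
E
```

```text
8.15 [0.56867327 0.05318405 0.2000757 ] [[-1.97542858e-03  9.74530486e-01 -2.24246360e-01]
 [ 5.72497731e-04 -2.24245659e-01 -9.74532481e-01]
 [-9.99997885e-01 -2.05349985e-03 -1.14935209e-04]] [  1.54385544  44.48813839 -19.7008121  104.03390309  23.78676735
  35.68302858 -45.4677198 ] 0.043875928831839564
[ 0.0792  0.0012 -0.0007  0.0007 -0.0001  0.0021]
```

View pics/wrist6.png

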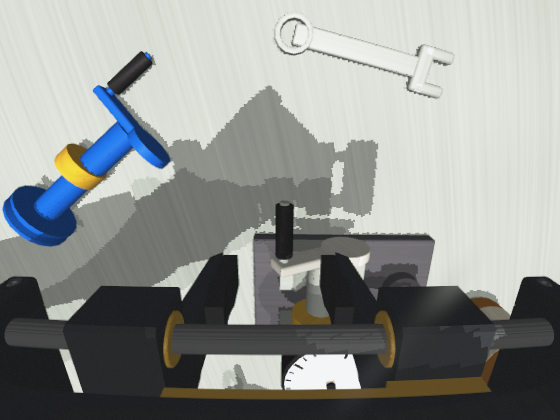

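View pics/c6.png

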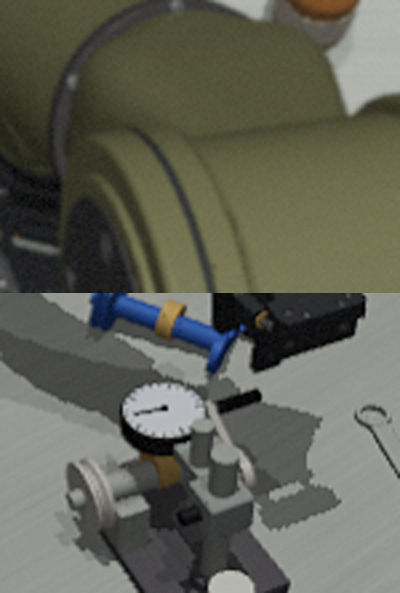

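Emit:
{"op": "apply_moves", "data": {
  "steps": [
    [0.03, 0.001, -0.001, 0, 0, 0.002, 0.45],
    [0.055, 0.001, -0.001, 0, 0, 0.002, 0.45],
    [0.073, 0.001, -0.001, 0, 0, 0.002, 0.45],
    [0.079, 0.001, -0.001, 0, 0, 0.002, 0.45],
    [0.079, 0.001, -0.001, 0, 0, 0.002, 0.45],
    [0.079, 0.001, -0.001, 0, 0, 0.002, 0.3],
    [0.079, 0.001, -0.001, 0, 0, 0.002, 0.19],
    [0.079, 0.001, -0.001, 0, 0, 0.002, 0.19],
    [0.079, 0.001, -0.001, 0, 0, 0.002, 0.19],
    [0.079, 0.001, -0.001, 0, 0, 0.002, 0.19]
  ],
  "squeeze": 5
}}

```text
t: 9.15
eef_pos: [0.5685, 0.0537, 0.1195]
orientation: [[-0.003, 0.975, -0.224], [-0.001, -0.224, -0.975], [-1.0, -0.003, 0.001]]
force: [0.5, 0.4, 0.6]
grip_width: 0.0168
```

```bash
cat >> h.py <<'E'
def look(i):
    s=ctrl.read_state();snap('scene',f'scene{i}')
    z=load(f'scene{i}');h=proj(z,O+np.array([0,0,.129]))[0]
    f=w2f(s['eef_pos']-[0,0,.045]);lean=np.arctan2(f[0],f[2]-.060)
    print('t',s['t'],'grasp fix',f.round(4),'lean',lean.round(3),'F',s['force'].round(2),'w',s['grip_width'],'hub',h)
    b=z['p'][180:300,220:370,::-1];cv2.imwrite(f'pics/c{i}.png',cv2.resize(b,(750,600),interpolation=2))
    # rectified dial: image up = +fx, right = -fy
    n=400;q=np.linspace(-.036,.036,n);X,Y=np.meshgrid(-q,-q) ; # rows: fx decreasing
    XX=np.repeat(-q[:,None],n,1);YY=np.repeat(-q[None],n,0)
    Wp=O+np.array([0,0,.129])+XX.reshape(-1,1)*fx+YY.reshape(-1,1)*fy
    m=proj(z,Wp).astype(np.float32).reshape(n,n,2)
    r=cv2.remap(z['p'][:,:,::-1],m[...,0],m[...,1],2);cv2.imwrite(f'pics/d{i}.png',r)
E
python3 - <<'E'
from h import *
look(7)
E
```

```text
t 9.15 grasp fix [-0.0325  0.0898  0.0745] lean -1.152 F [0.48 0.4  0.55] w 0.016776074832365078 hub [281.65955261 227.29604949]
```

View pics/c7.png

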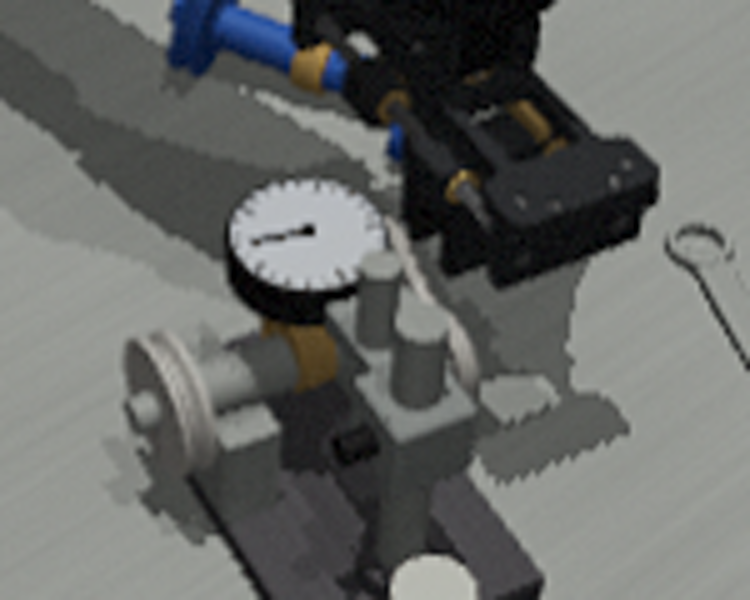

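View pics/d7.png

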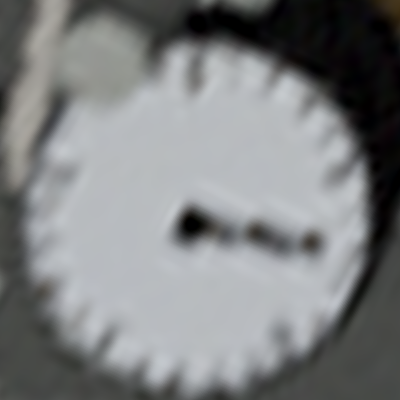

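Emit:
{"op": "apply_moves", "data": {
  "steps": [
    [-0.002, 0.003, 0, 0, 0, 0, 0.19],
    [-0.0044, 0.005, 0, 0, 0, 0, 0.19],
    [-0.0073, 0.007, 0, 0, 0, 0, 0.19],
    [-0.0099, 0.0093, 0, 0, 0, 0, 0.19],
    [-0.0099, 0.0093, 0, 0, 0, 0, 0.19],
    [-0.0099, 0.0093, 0, 0, 0, 0, 0.19]
  ]
}}

```text
t: 9.8
eef_pos: [0.5777, 0.0515, 0.1292]
orientation: [[-0.003, 0.975, -0.224], [-0.001, -0.224, -0.975], [-1.0, -0.003, 0.001]]
force: [-1.7, 1.3, -0.3]
grip_width: 0.0167
```

```bash
python3 - <<'E'
from h import *
look(8)
E
```

```text
t 9.8 grasp fix [-0.0231  0.0897  0.0842] lean -0.761 F [-1.72  1.33 -0.31] w 0.016668996852867754 hub [281.65955261 227.29604949]
```

View pics/c8.png

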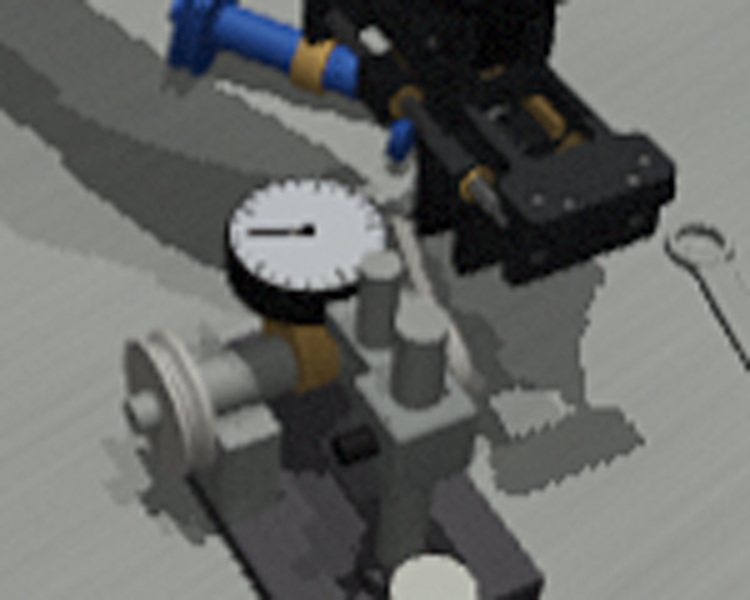

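View pics/d8.png

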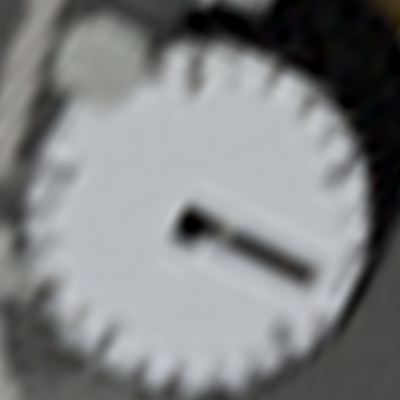

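Emit:
{"op": "apply_moves", "data": {
  "steps": [
    [-0.0026, 0.0025, 0, 0, 0, 0, 0.19],
    [-0.0047, 0.0052, 0, 0, 0, 0, 0.19],
    [-0.0065, 0.0082, 0, 0, 0, 0, 0.19],
    [-0.0065, 0.0082, 0, 0, 0, 0, 0.19],
    [-0.0065, 0.0082, 0, 0, 0, 0, 0.19]
  ]
}}

```text
t: 10.35
eef_pos: [0.5866, 0.0496, 0.1358]
orientation: [[-0.001, 0.974, -0.225], [-0.0, -0.225, -0.974], [-1.0, -0.001, 0.001]]
force: [-0.6, 0.0, -0.4]
grip_width: 0.0166
```

```bash
python3 - <<'E'
from h import *
look(9)
E
```

```text
t 10.35 grasp fix [-0.014   0.0899  0.0908] lean -0.426 F [-0.61  0.05 -0.38] w 0.01657844468011162 hub [281.65955261 227.29604949]
```

View pics/d9.png

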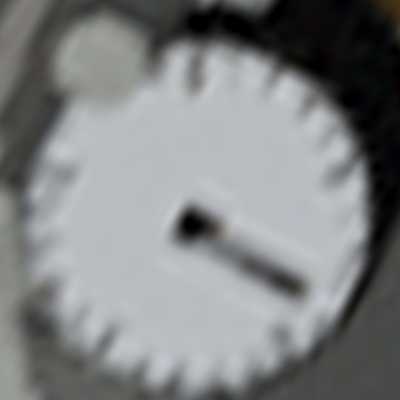

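Emit:
{"op": "apply_moves", "data": {
  "steps": [
    [-0.0013, 0.002, 0, 0, 0, 0, 0.19],
    [-0.0021, 0.004, 0, 0, 0, 0, 0.19],
    [-0.003, 0.0065, 0, 0, 0, 0, 0.19],
    [-0.0035, 0.009, 0, 0, 0, 0, 0.19],
    [-0.0035, 0.009, 0, 0, 0, 0, 0.19],
    [-0.0035, 0.009, 0, 0, 0, 0, 0.19]
  ]
}}

```text
t: 11.0
eef_pos: [0.5948, 0.0477, 0.1391]
orientation: [[-0.002, 0.975, -0.224], [-0.001, -0.224, -0.975], [-1.0, -0.002, 0.001]]
force: [-0.2, 0.5, 0.8]
grip_width: 0.0167
```

```bash
python3 - <<'E'
from h import *
look(10)
E
```

```text
t 11.0 grasp fix [-0.0055  0.0898  0.0941] lean -0.161 F [-0.18  0.46  0.76] w 0.016656389265833665 hub [281.65955261 227.29604949]
```

View pics/d10.png

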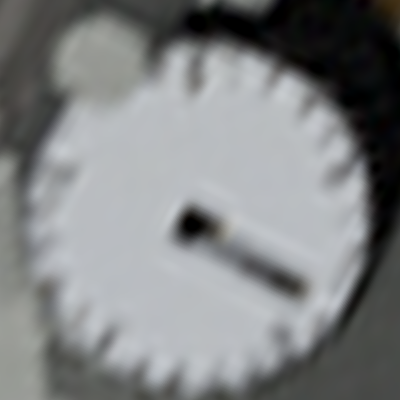

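Emit:
{"op": "apply_moves", "data": {
  "steps": [
    [-0.0003, 0.002, 0, 0, 0, 0, 0.19],
    [-0.0006, 0.0045, 0, 0, 0, 0, 0.19],
    [-0.0007, 0.007, 0, 0, 0, 0, 0.19],
    [-0.0006, 0.0095, 0, 0, 0, 0, 0.19],
    [-0.0006, 0.0095, 0, 0, 0, 0, 0.19],
    [-0.0006, 0.0095, 0, 0, 0, 0, 0.19]
  ]
}}

```text
t: 11.65
eef_pos: [0.6041, 0.0455, 0.1397]
orientation: [[-0.002, 0.975, -0.224], [-0.001, -0.224, -0.975], [-1.0, -0.002, 0.001]]
force: [-0.8, 0.9, -0.3]
grip_width: 0.0165
```

```bash
python3 - <<'E'
from h import *
look(11)
E
```

```text
t 11.65 grasp fix [0.004  0.0898 0.0947] lean 0.116 F [-0.76  0.95 -0.26] w 0.01652299555978663 hub [281.65955261 227.29604949]
```

View pics/d11.png

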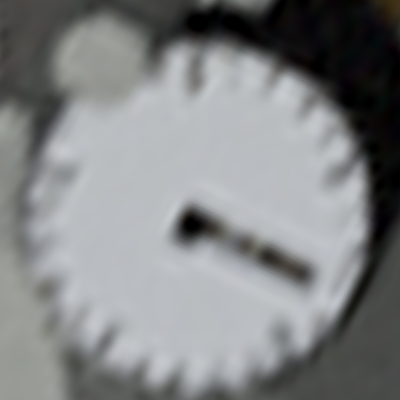

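View pics/c11.png

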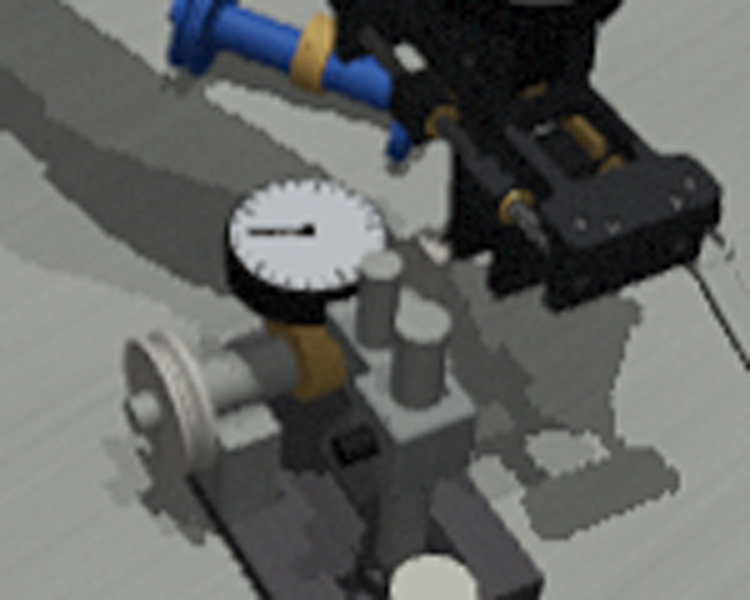

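Readings against lean: −1.1 gives 1.71 rad, −0.75 gives 1.97, −0.47 gives 2.10, −0.21 gives 2.09 and +0.06 gives 1.97. That fits a 6 mm eccentric with its peak at a lean of about −0.34. I'll turn back to there.

Emit:
{"op": "apply_moves", "data": {
  "steps": [
    [-0.0003, -0.003, 0, 0, 0, 0, 0.19],
    [-0.0003, -0.006, 0, 0, 0, 0, 0.19],
    [0, -0.009, 0, 0, 0, 0, 0.19],
    [0.0005, -0.012, 0, 0, 0, 0, 0.19],
    [0.001, -0.015, 0, 0, 0, 0, 0.19],
    [0.0017, -0.0175, 0, 0, 0, 0, 0.19],
    [0.0017, -0.0175, 0, 0, 0, 0, 0.19],
    [0.0017, -0.0175, 0, 0, 0, 0, 0.19]
  ]
}}

```text
t: 12.5
eef_pos: [0.586, 0.0498, 0.1378]
orientation: [[-0.004, 0.975, -0.224], [-0.001, -0.224, -0.975], [-1.0, -0.004, 0.002]]
force: [0.1, -0.2, 0.0]
grip_width: 0.0168
```

```bash
python3 - <<'E'
from h import *
look(12)
E
```

```text
t 12.5 grasp fix [-0.0146  0.0899  0.0928] lean -0.419 F [ 0.06 -0.22  0.03] w 0.016817532405994998 hub [281.65955261 227.29604949]
```

View pics/d12.png

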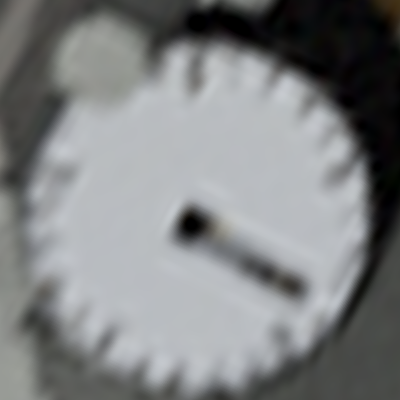

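Emit:
{"op": "apply_moves", "data": {
  "steps": [
    [0, 0.0018, 0, 0, 0, 0, 0.19],
    [0, 0.0018, 0, 0, 0, 0, 0.5],
    [0, 0.0018, 0, 0, 0, 0, 0.5],
    [0, 0.0018, 0, 0, 0, 0, 0.5],
    [0, 0.0018, 0, 0, 0, 0, 0.5],
    [-0.03, 0.0018, 0, 0, 0, 0, 0.5],
    [-0.07, 0.0018, 0, 0, 0, 0, 0.5],
    [-0.11, 0.0018, 0, 0, 0, 0, 0.5],
    [-0.15, 0.0018, 0, 0, 0, 0, 0.5],
    [-0.15, 0.0018, 0.06, 0, 0, 0, 0.5],
    [-0.15, 0.0018, 0.06, 0, 0, 0, 0.5],
    [-0.15, 0.0018, 0.06, 0, 0, 0, 0.5],
    [-0.15, 0.0018, 0.06, 0, 0, 0, 0.5]
  ]
}}

```text
t: 13.85
eef_pos: [0.5751, -0.0085, 0.2876]
orientation: [[-0.004, 0.975, -0.224], [0.0, -0.224, -0.975], [-1.0, -0.004, 0.001]]
force: [-0.6, -0.2, 0.3]
grip_width: 0.0441
```

```bash
python3 - <<'E'
from h import *
look(13); snap('wrist','w13')
E
```

```text
t 13.85 grasp fix [-0.0121  0.0307  0.2426] lean -0.066 F [-0.62 -0.18  0.34] w 0.04409382499497135 hub [281.65955261 227.29604949]
```

View pics/d13.png

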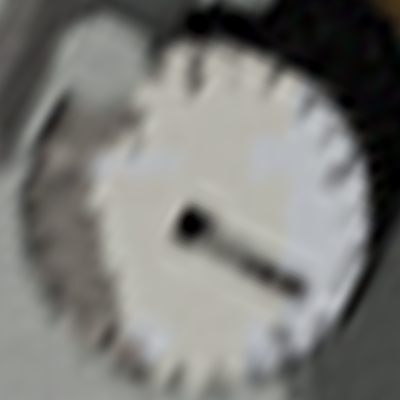

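View pics/w13.png

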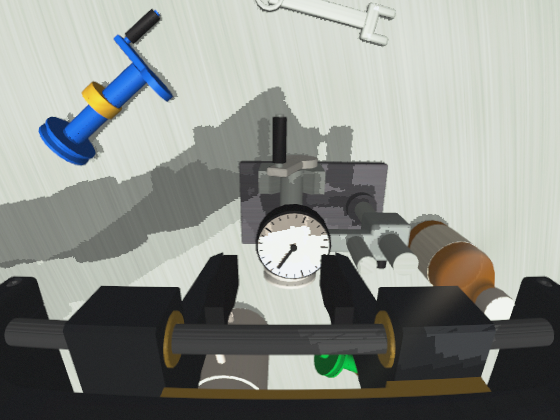

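View pics/c13.png

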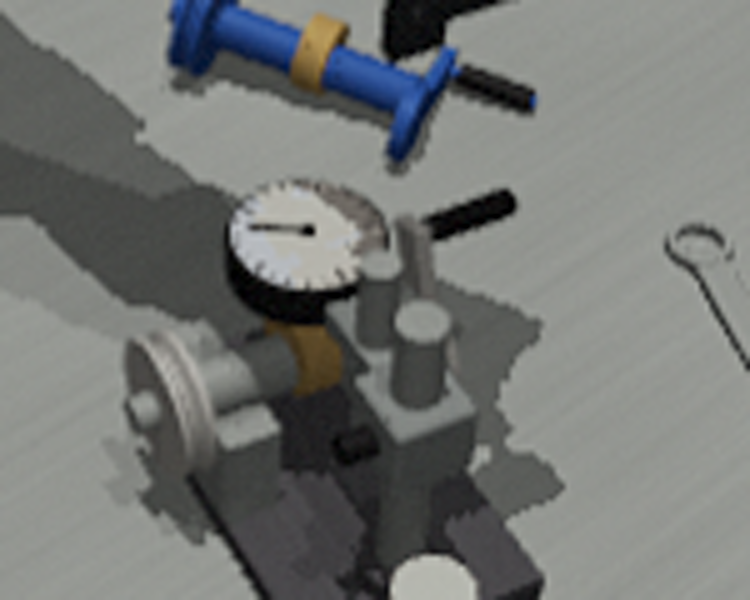

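```bash
python3 - <<'E'
from h import *
z=load('w13');p=z['p']
U,V=np.meshgrid(np.arange(268,292),np.arange(110,168));u,v=U.ravel(),V.ravel()
F=(world(z,u,v)-O)@RF;g=p[v,u].max(1);m=(g<60)&(F[:,2]>.085)&(F[:,2]<.11)
A=F[m];print(len(A),A.mean(0),np.percentile(A[:,2],95));x=A[:,0].mean();print('lean',np.arcsin(x/.035),np.polyfit(A[:,1],A[:,0],1))
h=proj(z,O+[0,0,.129])[0];print(h,needle('w13',(292,247)))
E
```

```text
599 [-0.01289063  0.08658513  0.09662286] 0.09858878257268143
lean -0.3771837192518794 [ 0.00223158 -0.01308385]
[293.55354743 246.68840666] (array([ 0.57863674, -0.04111535,  0.12895637]), np.float64(2.097812578899967), np.float32(54.5638), np.float32(243.39084))
```

```bash
python3 - <<'E'
from station import ctrl
print(ctrl.read_state()['force'],ctrl.job_done())
E
```

```text
the job is handed in; nothing more can be done
[-0.64962289 -0.42102533  0.31513447] None
```

I lowered the gauge onto the brass, found the peak reading, left the spindle standing there and handed the job in at about 14 s. No verdict came back.

- **Gauge:** the plunger met the brass sooner than expected because the carriage started partway down. My first lowering of 30 mm pushed it in about 14 mm, needle 3.6 rad, still well below the 5.7 limit. I raised it to about 7 mm (needle about 1.75 rad) and let go of the post.
- **Finding the peak:** I turned the spindle by loosely caging the crank handle between the fingers, with at most about 2 N on the tool. The readings fit a 6 mm eccentric with its high spot at about 0.34 rad to the fixture's -x:

| Crank lean (rad, - is towards -x) | Needle (rad) |
|---|---|
| -1.1 | 1.71 |
| -0.75 | 1.97 |
| -0.47 | 2.10 |
| -0.21 | 2.09 |
| +0.06 | 1.97 |

- **Last checks:** after letting go and moving clear, the needle read 2.10 rad, the peak value. The crank lean measured -0.38 rad, within 0.04 rad of the fitted peak. The handle's height agreed with a seated spindle to about 0.5 mm. The jug, bottle and wrench were not touched.
- **Not measured directly:** I took the 85.5 mm foot height from the dial peak and the seated spindle. One dial picture, taken while the wrist was still moving, read 1.90 rad by script against about 1.78 by eye.

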